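# Free the catch, open the press, and put the glued house out to dry

### The arm

A 7-joint arm with a two-finger parallel gripper is mounted at the origin on the work surface. World frame = base frame: x ahead of the robot, y to its left, z up, the work surface at z = 0. Lengths are in m, angles in rad, forces in N, time in s.
With the tool pointing down it reaches from about 0.425 to 0.95 m from the base axis. Payload 4.7 kg.
Tool frame: the origin (TCP) lies at the very end of the fingers, on their centre line; the grasp point (between the pads) lies 19 mm behind it; z points along the fingers, y is the line along which they close (so a half turn about z gives the same grasp; the last joint's range is limited). The gripper opens to 87 mm and grips with 3 to 60 N. Pads are 19 mm wide; open, the fingers measure 117 mm over their backs; the gripper's body (75 mm by 190 mm) begins 51 mm behind the grasp point.
Start: joints at [-1.169, 0.469, -0.049, 1.532, 0.024, 1.141, -0.082], TCP at [0.282, 0.613, 0.201] pointing down, gripper open.
Joint ranges: [-2.59, 2.59], [-0.33, 1.99], [-1.39, 1.29], [0.1, 2.45], [-1.04, 4.18], [0.21, 1.99], [-2.66, 2.66]. Speed limits (rad/s): [2.57, 2.57, 3.14, 3.14, 3.14, 3.14, 3.14].

### API

Orientations are given as [roll, pitch, yaw] about the fixed x, y, z axes, in that order (R = Rz(yaw) Ry(pitch) Rx(roll)).
In Python, from cell import get_obs, capture, get_calibration, job_done gives the robot as it stands.
- The arm moves only by the tool step_arm, never from a script. Its argument "targets" is a list of rows, each a list of 7 numbers: the shift along the tool's x, y, z in mm, then the turn, a rotation vector about the tool's x, y, z in degrees, then the opening, from -1 (shut) to 1 (fully open), so that 0 is half open. In form: [[x, y, z, rx, ry, rz, jaw], ...]. A call has 1 to 8 rows; each row shifts and turns the commanded pose from where the row before left it, along the tool's axes as they then stand; what a row does not reach is not made up. A row lasts 1/8 s, in which the tool goes at most 62.5 mm and 10.7 degrees, less where a joint would pass 70% of its speed; a pose out of reach is approached as far as the arm can. A call is refused whole if a number of a shift passes 62.5 or a number of a turn 10.7, either way. A call with a gripper value outside its range is refused whole. The fingers move at their own pace and stop on an object; "force" is the grip in N (left out, the last holds). Time passes only in rows, so rows that do not move let the fingers close. It gives the time, the measured TCP pose, the force, the opening and the grip force at its end, in the units of the state.
- get_obs(): the state, without advancing time (a new reading comes with each control period).
- capture(name): name is "side" or "top" or "wrist"; returns the picture (400x640x3 uint8, blue, green, red); there is no depth.
- get_calibration(name): a dict with "fx", "fy", "cx", "cy" (pixels), "dist" ([k1, k2, p1, p2, k3] as OpenCV has them; the pictures are not rectified), "extrinsics" (4x4, takes a point from camera to world coordinates). Camera axes: x right, y down, z forward; pixel columns grow to the right and rows downward; lengths in m; the calibration is good to about 2 mm. A picture is of the moment at which its call begins: read the wrist's pose just before it. get_calibration takes no time and is no camera call; for the wrist camera it gives the pose at the moment of the call.
- job_done(): hands the job in; it is judged then, once.
The state is a dict: "time_s": time; "joints": joint angles; "dq": joint speeds; "joint_efforts": joint torques, N m; "ee_pos": TCP position; "ee_rot": TCP orientation; "wrist_force": force on the tool from outside, world axes, zero at the start; "wrist_torque": the same for the moment, N m; "gripper_width": finger opening in m; "grip_force": force on a finger pad.
Only numpy, scipy, OpenCV 4.12 (cv2) and the standard library are available. Lean on these libraries where they do the work, as an engineer would, in place of code of your own. Each camera call takes 0.05 s, during which the arm holds its last target. There are 200 camera calls.

### The job

The little red-roofed wooden house is held in the craft press, and the press handle is locked. Slide the yellow catch all the way off the press arm, swing the handle all the way up, then take the house out and stand it upright, roof up, on the middle of the empty cork pad. Do not drop it, do not disturb the blue-roofed house or the glass of paper flowers, and leave the press open with the catch off.

Things in the scene. Friction and masses are not known exactly. Their poses are not given: they have to be found in the camera images.
- press: Blue craft lever press, fixed. Origin on the table under the middle of its bed; x points from the handle end to the hinge end, y to the catch's side, z up. Base plate x -115 to +185 mm, 130 mm wide, 12 mm thick; aluminium bed 85 x 75 mm, top 35 mm above the table. Hinge cheeks about x = +150: 46 mm long, 74 wide, 128 high. Catch bracket 36 x 48 mm about x = +80, y = +56, 121 mm high.
- press_hinge (a point): Middle of the hinge axis of the press arm: at x = +150, y = 0, z = 110 mm in the press's frame. The axis runs along the press's y.
- press_arm (a joint): Angle of the press arm, a steel bar 30 mm wide, 20 thick: 0 = down, level, closed over the house; grows as the handle swings up; stop at 0.80 rad. Stiff hinge: it stays where left; lifting takes about 6 N at the handle. Under the catch it can hardly move.
- press_pad (a point): Middle of the underside of the rubber pad under the arm, 60 (along the arm) x 50 mm, 150 mm from the hinge, 24.5 mm below the arm's centre line; 0.5 mm above the roof when closed. With the arm up, arm and pad still hang over the bed: a hand coming straight down on the house meets them, so reach in from the handle end leaning about 40 degrees, fingers pointing down and towards the hinge.
- handle_grip (a point): Middle of the black barrel handle at the end of the press arm: diameter 28 mm, length 40 mm, axis along the press's y; its flat ends are free to pinch from above. On the arm's centre line, 260 mm from the hinge axis; 110 mm above the table when closed, about 297 mm when open. Turns with the arm.
- catch (a joint): Travel of the yellow catch: about 0 = locked, its tongue 12 mm over the top of the press arm; grows as it slides towards the press's +y, away from the arm; stop at 0.035 m. The arm is free from about 0.015 m. Sliding takes about 3 N; it stays where it is left.
- catch_knob (a point): Middle of the upright yellow knob of the catch: diameter 20 mm, 34 mm tall, its top 17 mm above this point. It stands on the catch's flat yellow bar, 22 mm wide along the press's x and 78 mm long, whose top is 133 mm above the table. With the catch locked it is at x = +80, y = +50, z = 150 mm in the press's frame.
- house_mid (a point): Centre (half-way up) of the red-roofed wooden house, a block 56 mm (its x) x 40 mm (its y) x 50 mm tall, about 50 to 100 g; z is its up axis. It starts flat on the press bed with its y near the press's y. Pinch it across its 40 mm, about 8 mm above this centre.
- pad_top (a point): Centre of the top face of the empty square cork pad, 90 x 90 mm, 4 mm thick, which lies on a flat green board 260 x 130 mm, 8 mm thick: this face is 12 mm above the table, and the house's centre is 25 mm above it when it stands there.
- dry_house_mid (a point): Centre (half-way up) of the blue-roofed wooden house of the same size (56 x 40 x 50 mm), standing on the same board about 118 mm from the middle of the cork pad. Leave it alone.
- flower_glass: Drinking glass of diameter 76 mm and height 95 mm with three red paper flowers on sticks that lean out up to 60 mm from its axis and reach about 220 mm up. Origin at the centre of its underside. Leave it alone.

How it is judged:
On the way, in this order (a step that is already met when the one before it is completed fails the run):
1. the yellow catch is slid off the press arm (value of joint catch above 0.025 m), for 0.2 s.
2. the handle is swung all the way up (arm above 0.68 rad) (value of joint press_arm above 0.68 rad), for 0.2 s.
At the end, for the whole second after the job is handed in: The red-roofed house stands released, upright within 0.1 rad (roof up) and at rest on the cork pad, its centre within 25 mm of the pad's centre; the press arm is still up (above 0.6 rad) and the catch still off (above 0.02 m) (horizontal distance between house_mid and pad_top below 0.025 m and z of house_mid in the frame of pad_top between 0.02 and 0.03 m and angle between house_mid's own z axis and vertical below 0.1 rad and linear speed of house below 0.01 m/s and value of joint press_arm above 0.6 rad and value of joint catch above 0.02 m); the robot touches nothing.
It fails at once if the red-roofed house falls freely with its centre higher than 67 mm above the table (it is dropped) (height (world z) of house_mid above 0.067 m and contact force between house and anything else below 0.02 N).
It fails at once if the blue-roofed house is shifted by more than 20 mm or tipped (distance of dry_house_mid from where it was at the start of the episode above 0.02 m or angle between dry_house_mid's own z axis and vertical above 0.3 rad).
It fails at once if the glass of flowers is shifted by more than 30 mm or tipped (distance of flower_glass from where it was at the start of the episode above 0.03 m or angle between flower_glass's own z axis and vertical above 0.3 rad).
It also fails if it takes over 67 s, if anything falls off the work surface, if the arm or the gripper's body presses on something with over 40 N, if the wrist force passes 120 N, or if a joint passes its speed limit or range.

## Working session

There is one attempt and no reset: what is moved stays moved. The work goes in short steps, Python scripts to look and compute and a tool call to move; the robot and the scene stay as the last step left them, time stands still between calls to the robot, and variables do not carry over. Pictures are saved under pics/ and viewed, at most 12 in all, crops included, and the job is handed in when it is done.

Besides the shell and the picture viewer there is one more tool, called as name([rows], argument=value, ...), one row to a line, values as JSON. step_arm: Moves the arm, as the interface text tells. Its arguments: {"type":"object","properties":{"targets":{"type":"array","items":{"type":"array","items":{"type":"number"}}},"force":{"type":"number"}},"required":["targets"]}

```bash
mkdir -p pics
python3 - <<'E'
from cell import *
import cv2,numpy as np
for n in("side","top"):
    im=capture(n); cv2.imwrite(f"pics/{n}0.png",im); c=get_calibration(n); print(n,c["fx"],c["cx"],c["cy"],np.round(c["dist"],3),np.round(c["extrinsics"],3).tolist())
o=get_obs();print(o["time_s"],o["ee_pos"],o["ee_rot"],o["gripper_width"])
E
```

```text
side 383.9709758153552 320.6317509171105 192.63514516753747 [0.014 0.    0.    0.    0.   ] [[0.753, -0.407, 0.516, 0.132], [-0.657, -0.483, 0.579, -0.463], [0.014, -0.775, -0.631, 0.669], [0.0, 0.0, 0.0, 1.0]]
top 492.9376406892324 316.50478914517066 197.25991970090413 [-0.091  0.     0.     0.     0.   ] [[0.018, -0.985, 0.17, 0.42], [-1.0, -0.018, 0.003, 0.047], [0.0, -0.17, -0.985, 1.12], [0.0, 0.0, 0.0, 1.0]]
0.1 [0.28160352 0.61281245 0.2001973 ] [-3.13981264e+00  3.89919214e-05  2.71088561e+00] 0.0869358611975442
```

View pics/top0.png

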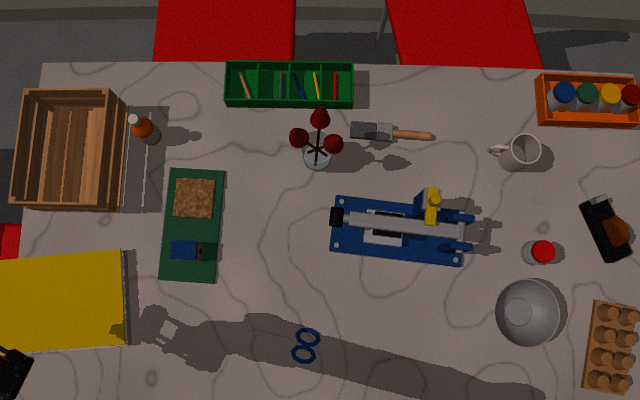

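View pics/side0.png

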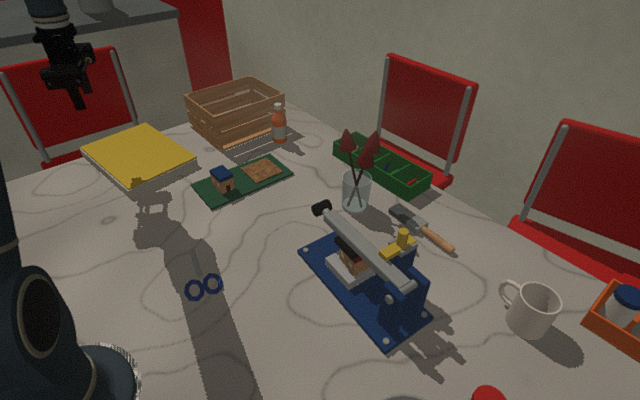

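The top view shows the press with handle at (336,217), hinge at about (465,230) and yellow knob at (434,197). The cork pad is at (194,198), the blue-roofed house at (186,249) and the glass at (317,157). The side view agrees, with knob (403,236) and handle (321,208).

```bash
cat > h.py <<'E'
import cv2,numpy as np
from cell import *
def ray(c,u,v):
    K=np.array([[c["fx"],0,c["cx"]],[0,c["fy"],c["cy"]],[0,0,1.]])
    p=cv2.undistortPoints(np.array([[[u,v]]],float),K,np.array(c["dist"]))[0,0]
    E=np.array(c["extrinsics"]);d=E[:3,:3]@[p[0],p[1],1];return E[:3,3],d/np.linalg.norm(d)
def onz(c,u,v,z):
    o,d=ray(c,u,v);return o+d*(z-o[2])/d[2]
def tri(r1,r2):
    (o1,d1),(o2,d2)=r1,r2
    s=np.linalg.lstsq(np.c_[d1,-d2],o2-o1,rcond=None)[0];a,b=o1+s[0]*d1,o2+s[1]*d2
    return (a+b)/2,np.linalg.norm(a-b)
def mask(im,lo,hi,roi):
    m=cv2.inRange(cv2.cvtColor(im,cv2.COLOR_BGR2HSV),np.array(lo),np.array(hi));k=np.zeros_like(m);x0,y0,x1,y1=roi;k[y0:y1,x0:x1]=m[y0:y1,x0:x1];return k
def big(m): return max(cv2.findContours(m,cv2.RETR_EXTERNAL,cv2.CHAIN_APPROX_NONE)[0],key=cv2.contourArea)
E
python3 - <<'E'
from h import *
T=cv2.imread("pics/top0.png");S=cv2.imread("pics/side0.png");ct=get_calibration("top");cs=get_calibration("side")
# cork
m=mask(T,(5,90,70),(20,255,255),(165,170,225,225));r=cv2.minAreaRect(big(m));b=cv2.boxPoints(r)
P=np.array([onz(ct,*q,.012) for q in b]);print("cork",P.mean(0),np.linalg.norm(P[0]-P[1]),np.linalg.norm(P[1]-P[2]),P[:, :2].round(3).tolist())
# base
m=mask(T,(105,120,40),(125,255,255),(310,170,500,290));c=big(m);ap=cv2.convexHull(c)[:,0]
b=cv2.approxPolyDP(cv2.convexHull(c),4,True)[:,0];print("base");[print(q,onz(ct,*q,.012)[:2].round(4)) for q in b]
# yellow
for n,im,roi in(("t",T,(400,170,460,235)),("s",S,(370,215,430,270))):
    m=mask(im,(18,120,60),(35,255,255),roi);x,y,w,h=cv2.boundingRect(big(m));print("yel",n,x,y,w,h)
m=mask(T,(0,0,0),(180,255,45),(322,200,350,232));print("handle t",cv2.boundingRect(big(m)))
m=mask(S,(0,0,0),(180,255,45),(305,195,338,222));print("handle s",cv2.boundingRect(big(m)))
def crop(im,x0,y0,x1,y1,k):return cv2.resize(im[y0:y1,x0:x1],None,fx=k,fy=k,interpolation=cv2.INTER_CUBIC)
a=crop(T,325,180,485,275,5);cv2.imwrite("pics/tc.png",a)
cv2.imwrite("pics/sc.png",crop(S,290,190,450,310,5))
E
```

```text
cork [0.60607489 0.33282889 0.012     ] 0.09103020294563427 0.09025965723502065 [[0.564, 0.379], [0.655, 0.376], [0.648, 0.286], [0.558, 0.29]]
base
[472 245] [ 0.508  -0.3046]
[460 266] [ 0.4604 -0.2757]
[329 249] [0.4942 0.0195]
[332 227] [0.5439 0.0135]
[343 222] [ 0.5557 -0.0113]
yel t 424 187 17 39
yel s 379 227 37 34
handle t (329, 206, 15, 22)
handle s (312, 200, 20, 16)
```

View pics/tc.png

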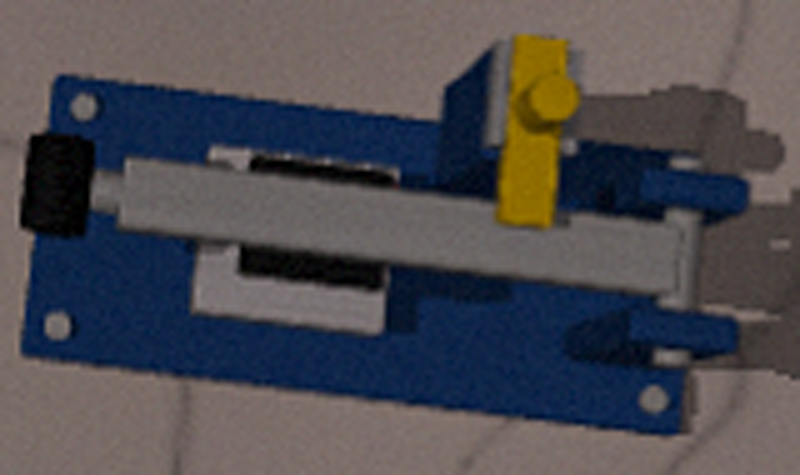

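View pics/sc.png

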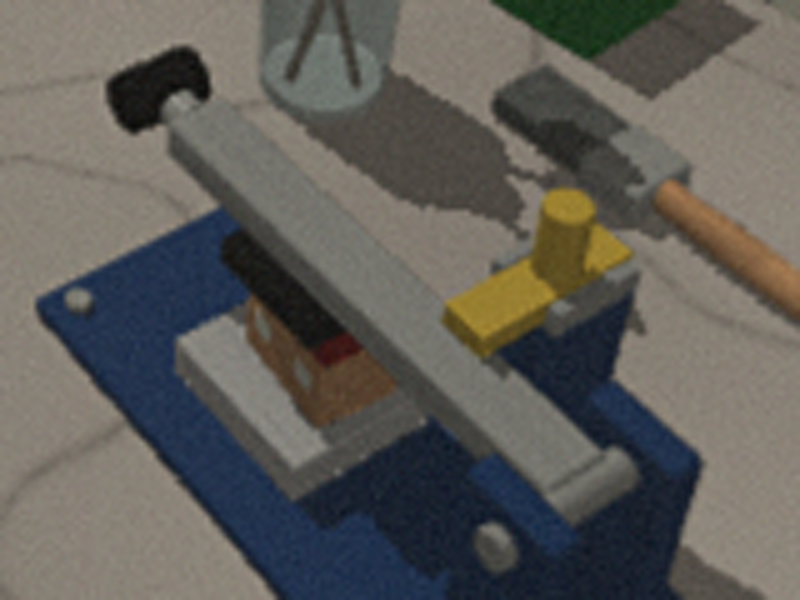

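The crops show base corners at top-view pixels (336.6,195), (329.4,251) and (462,266.4). The knob top is at about (436.2,199) in the top view and (403.6,231) in the side view, and the house sits roughly square under the arm.

```bash
cat > pf.py <<'E'
from h import *
ct=get_calibration("top");cs=get_calibration("side")
A,B,C=[onz(ct,*q,.012)[:2] for q in((336.6,195),(329.4,251),(462,266.4))]
ux=(C-B)/np.linalg.norm(C-B);uv=(A-B)/np.linalg.norm(A-B)
# rigid (Kabsch) fit of the three corners
M=np.array([[-.115,.065],[-.115,-.065],[.185,-.065]]);W=np.array([A,B,C])
U,_,Vt=np.linalg.svd((M-M.mean(0)).T@(W-W.mean(0)));R=Vt.T@np.diag([1,np.linalg.det(Vt.T@U.T)])@U.T
t=W.mean(0)-R@M.mean(0);yaw=np.arctan2(R[1,0],R[0,0])
def pw(x,y,z):return np.r_[R@[x,y]+t,z]
E
python3 - <<'E'
from pf import *
print(np.linalg.norm(A-B),np.linalg.norm(B-C),ux@uv,t,np.degrees(yaw),(W-M@R.T-t).round(4).tolist())
print("knob pred",pw(.08,.05,.167),"tri",tri(ray(ct,436.2,199),ray(cs,403.6,231)),onz(ct,436.2,199,.167))
print("handle pred",pw(-.11,0,.11),"tri",tri(ray(ct,336.5,217),ray(cs,321.7,208)))
S=cv2.imread("pics/side0.png")
g=tri(ray(ct,317,158),ray(cs,356,190));print("glass",g)
o=get_obs();from scipy.spatial.transform import Rotation as Q;print(Q.from_euler("xyz",o["ee_rot"]).as_matrix().round(3))
w=get_calibration("wrist")["extrinsics"];print(np.round(w,3))
E
```

```text
0.12857555907298246 0.30038136978236935 0.013815192172476162 [ 0.54229093 -0.10303033] -95.75473116989447 [[-0.0011, -0.001], [0.0006, 0.0007], [0.0005, 0.0003]]
knob pred [ 0.58401733 -0.18764066  0.167     ] tri (array([ 0.58538749, -0.18669086,  0.16717887]), np.float64(0.00011525507315708666)) [ 0.58537502 -0.18669332  0.167     ]
handle pred [0.55332066 0.0064153  0.11      ] tri (array([0.55422395, 0.00705678, 0.11080147]), np.float64(0.0012499661680466037))
glass (array([0.69597241, 0.04581119, 0.06299868]), np.float64(0.013562389539519581))
[[-0.909  0.418 -0.001]
 [ 0.418  0.909 -0.002]
 [-0.    -0.002 -1.   ]]
[[ 0.417  0.876  0.242  0.216]
 [ 0.909 -0.402 -0.112  0.643]
 [-0.001  0.266 -0.964  0.384]
 [ 0.     0.     0.     1.   ]]
```

step_arm([
  [0,0,-15,0,0,10.2,1],
  [0,0,-15,0,0,10.2,1],
  [0,0,-15,0,0,10.2,1],
  [0,0,-15,0,0,10.2,1],
  [0,0,-15,0,0,10.2,1],
  [0,0,-15,0,0,10.1,1],
  [0,0,-10,0,0,10,1],
])

```text
time_s: 0.98
ee_pos: [0.2818, 0.6133, 0.3014]
ee_rot: [-3.142, 0.0, 1.464]
wrist_force: [-0.4, 0.5, 0.2]
gripper_width: 0.0871
grip_force: 0.0
```

```bash
cat >> pf.py <<'E'
t=t+[.001,.0008]
from scipy.spatial.transform import Rotation as Q
def togo(p,lean=0):
    "tool-frame shift (mm) and turn (deg) to world TCP p, tool x=-press x, leaning lean deg (fingers toward hinge)"
    o=get_obs();Rc=Q.from_euler("xyz",o["ee_rot"])
    s,c=np.sin(np.radians(lean)),np.cos(np.radians(lean))
    zp=np.array([s,0,-c]);yp=np.array([0,1,0]);xp=np.cross(yp,zp)
    Rt=Q.from_euler("z",yaw)*Q.from_matrix(np.c_[xp,yp,zp])
    print("shift",(Rc.inv().apply(p-o["ee_pos"])*1e3).round(1),"turn",np.degrees((Rc.inv()*Rt).as_rotvec()).round(1),"t",round(o["time_s"],2),"tcp",o["ee_pos"].round(4),"F",np.round(o["wrist_force"],1),"w",round(o["gripper_width"],4),"g",o["grip_force"],"j",np.round(o["joints"],2))
E
python3 - <<'E'
from pf import *
p=pw(.08,.05,.141);print(p);togo(p)
for u,v in((298,138),(333,144),(320,118),(333,154),(290,145)):print(onz(ct,u,v,.18).round(3),onz(ct,u,v,.22).round(3))
E
```

```text
[ 0.58501733 -0.18684066  0.141     ]
shift [-763.3  386.7  160.5] turn [-0.   0.  -0.4] t 0.97 tcp [0.2818 0.6133 0.3014] F [-0.4  0.5  0.2] w 0.0871 g 0.0 j [-1.35  0.41  0.21  1.41 -0.09  1.33 -1.24]
[0.701 0.088 0.18 ] [0.689 0.086 0.22 ]
[0.69  0.019 0.18 ] [0.678 0.02  0.22 ]
[0.743 0.045 0.18 ] [0.729 0.045 0.22 ]
[0.669 0.018 0.18 ] [0.659 0.02  0.22 ]
[0.686 0.103 0.18 ] [0.675 0.101 0.22 ]
```

step_arm([
  [-54.5,27.6,0,0,0,0,1],
  [-54.5,27.6,0,0,0,0,1],
  [-54.5,27.6,0,0,0,0,1],
  [-54.5,27.6,0,0,0,0,1],
  [-54.5,27.6,0,0,0,0,1],
  [-54.5,27.6,0,0,0,0,1],
  [-54.5,27.6,0,0,0,0,1],
])

```text
time_s: 1.85
ee_pos: [0.4358, 0.2122, 0.301]
ee_rot: [-3.141, -0.0, 1.47]
wrist_force: [0.2, -0.7, 0.9]
gripper_width: 0.0874
grip_force: 0.0
```

step_arm([
  [-54.5,27.6,0,0,0,0,1],
  [-54.5,27.6,0,0,0,0,1],
  [-54.5,27.6,0,0,0,0,1],
  [-54.5,27.6,0,0,0,0,1],
  [-54.5,27.6,0,0,0,0,1],
  [-54.5,27.6,0,0,0,0,1],
  [-54.5,27.6,0,0,0,0,1],
  [0,0,50,0,0,0,1],
])

```text
time_s: 2.85
ee_pos: [0.5914, -0.1925, 0.2536]
ee_rot: [3.133, 0.005, 1.461]
wrist_force: [0.3, 0.3, -0.2]
gripper_width: 0.0869
grip_force: 0.0
```

```bash
python3 -c "
from pf import *
togo(pw(.08,.05,.141))"
```

```text
shift [  5.6  -7.9 112.5] turn [ 0.5  0.3 -0.5] t 2.85 tcp [ 0.5914 -0.1925  0.2536] F [ 0.3  0.3 -0.2] w 0.0869 g 0.0 j [-0.28  0.39  0.73  1.64 -0.27  1.2   0.39]
```

step_arm([
  [3,-4,30,0,0,0,1],
  [0,0,40,0,0,0,1],
  [0,0,25,0,0,0,1],
  [0,0,0,0,0,0,1],
])

```text
time_s: 3.35
ee_pos: [0.5841, -0.1805, 0.1539]
ee_rot: [-3.136, -0.001, 1.47]
wrist_force: [1.2, -0.4, 0.8]
gripper_width: 0.0868
grip_force: 0.0
```

```bash
python3 -c "
from pf import *
togo(pw(.08,.05,.141))
cv2.imwrite('pics/w1.png',capture('wrist'))"
```

```text
shift [-6.3  1.6 12.9] turn [-0.3 -0.  -0. ] t 3.35 tcp [ 0.5841 -0.1805  0.1539] F [ 1.2 -0.4  0.8] w 0.0868 g 0.0 j [-0.26  0.47  0.68  1.77 -0.34  1.02  0.44]
```

View pics/w1.png

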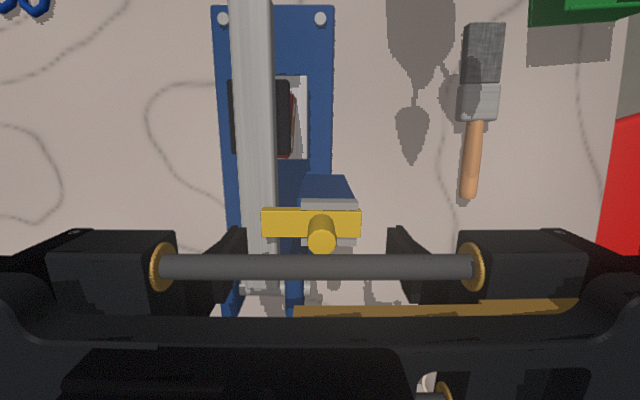

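The wrist view shows the knob centred between the open fingers at about (321,238), with the tongue over the arm.

step_arm([
  [-6,1.5,6,0,0,0,1],
  [0,0,6,0,0,0,1],
  [0,0,0,0,0,0,-0.8],
  [0,0,0,0,0,0,-0.8],
  [0,0,0,0,0,0,-0.8],
  [0,0,0,0,0,0,-0.8],
], force=20)

```text
time_s: 4.15
ee_pos: [0.5867, -0.1873, 0.1443]
ee_rot: [3.141, -0.0, 1.47]
wrist_force: [-0.1, 0.0, -0.1]
gripper_width: 0.0547
grip_force: 0.0
```

step_arm([
  [0,8,0,0,0,0,-0.8],
  [0,9,0,0,0,0,-0.8],
  [0,9,0,0,0,0,-0.8],
  [0,8.5,0,0,0,0,-0.8],
  [0,0,0,0,0,0,-0.8],
  [0,0,0,0,0,0,-0.8],
])

```text
time_s: 4.9
ee_pos: [0.62, -0.191, 0.1441]
ee_rot: [-3.139, -0.001, 1.47]
wrist_force: [-5.5, 0.9, 3.5]
gripper_width: 0.0173
grip_force: 20.0
```

```bash
python3 -c "
from pf import *
togo(pw(.08,.085,.141))"
```

```text
shift [ 0.6 -0.2  3.1] turn [-0.2 -0.  -0. ] t 4.9 tcp [ 0.62   -0.191   0.1441] F [-5.5  0.9  3.5] w 0.0173 g 20.001094937324524 j [-0.22  0.54  0.66  1.69 -0.37  1.04  0.46]
```

step_arm([
  [0,1,0,0,0,0,-0.8],
  [0,0,0,0,0,0,0],
  [0,0,0,0,0,0,0.5],
  [0,0,0,0,0,0,0.5],
  [0,0,0,0,0,0,0.5],
  [0,0,-40,0,0,0,0.5],
  [0,0,-50,0,0,0,0.5],
  [0,0,0,0,0,0,0.5],
])

```text
time_s: 5.9
ee_pos: [0.6245, -0.1925, 0.2388]
ee_rot: [3.132, 0.001, 1.47]
wrist_force: [0.7, 0.3, -1.0]
gripper_width: 0.0649
grip_force: 0.0
```

Run:
```python
from pf import *
T=capture("wrist");S=capture("side");cv2.imwrite("pics/w2.png",T)
m=mask(S,(18,120,60),(35,255,255),(360,200,470,290));print(cv2.boundingRect(big(m)))
x=cv2.resize(S[190:310,300:460],None,fx=5,fy=5,interpolation=cv2.INTER_CUBIC);cv2.imwrite("pics/s2.png",x)
togo(pw(-.11,0,.2),-20)
```

```text
(392, 221, 37, 32)
shift [190.2 -87.4  34.3] turn [ 0.1 20.  -0. ] t 6.0 tcp [ 0.6221 -0.1909  0.2343] F [-0.3 -0.7 -1.1] w 0.065 g 0.0 j [-0.25  0.47  0.7   1.59 -0.32  1.2   0.41]
```

View pics/s2.png

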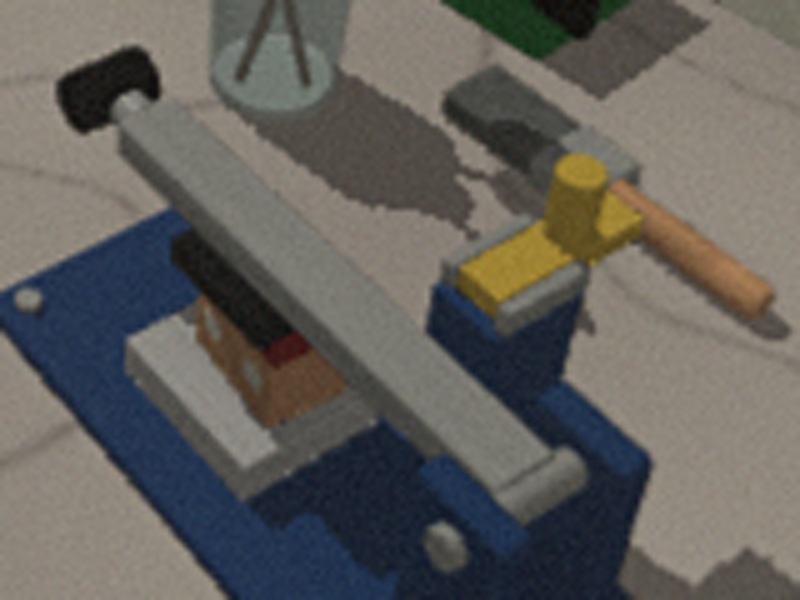

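The catch is clear of the arm, with the knob at about (416,224) in the side view and the bar resting fully on its bracket.

step_arm([
  [45,-22,0,0,0,0,0.8],
  [45,-22,0,0,0,0,0.8],
  [45,-22,0,0,0,0,0.8],
  [36,-21,0,0,0,0,0.8],
  [0,0,0,0,10,0,0.8],
  [0,0,0,0,10,0,0.8],
  [0,0,0,0,0,0,0.8],
])

```text
time_s: 6.88
ee_pos: [0.551, -0.0167, 0.2321]
ee_rot: [-3.138, -0.347, 1.46]
wrist_force: [0.2, 0.3, 0.7]
gripper_width: 0.0786
grip_force: 0.0
```

Run:
```python
from pf import *
k=onz(cs,416,223.6,.167);print("knob press frame",R.T@(k[:2]-t))
togo(pw(-.0895,0,.166),-20);togo(pw(-.1148,0,.0968),-20)
```

```text
knob press frame [0.07883942 0.08408668]
shift [-19.1   1.1  63.4] turn [-0.   0.1 -0.6] t 6.88 tcp [ 0.551  -0.0167  0.2321] F [0.2 0.3 0.7] w 0.0786 g 0.0 j [-0.35  0.3   0.64  1.84 -0.56  1.19  0.41]
shift [-18.8   1.1 137.1] turn [-0.   0.1 -0.6] t 6.88 tcp [ 0.551  -0.0167  0.2321] F [0.2 0.3 0.7] w 0.0786 g 0.0 j [-0.35  0.3   0.64  1.84 -0.56  1.19  0.41]
```

step_arm([
  [-19,1,0,0,0,-0.6,0.8],
  [0,0,40,0,0,0,0.8],
  [0,0,40,0,0,0,0.8],
  [0,0,40,0,0,0,0.8],
  [0,0,16,0,0,0,0.8],
  [0,0,0,0,0,0,0.8],
  [0,0,0,0,0,0,0.8],
])

```text
time_s: 7.75
ee_pos: [0.5575, 0.0156, 0.101]
ee_rot: [3.135, -0.349, 1.481]
wrist_force: [0.8, 0.1, 0.6]
gripper_width: 0.0784
grip_force: 0.0
```

Run:
```python
from pf import *
togo(pw(-.1148,0,.0968),-20)
```

```text
shift [-5.1 -2.4  2.6] turn [0.1 0.  0.6] t 7.75 tcp [0.5575 0.0156 0.101 ] F [0.8 0.1 0.6] w 0.0784 g 0.0 j [-0.32  0.45  0.56  1.97 -0.74  0.96  0.59]
```

step_arm([
  [-4,-2,2,0,0,0.5,0.8],
  [0,0,0,0,0,0,-0.5],
  [0,0,0,0,0,0,-0.5],
  [0,0,0,0,0,0,-0.5],
  [0,0,0,0,0,0,-0.5],
  [0,0,0,0,0,0,-0.5],
  [0,0,0,0,0,0,-0.5],
  [0,0,0,0,0,0,-0.5],
], force=30)

```text
time_s: 8.75
ee_pos: [0.5564, 0.0132, 0.0968]
ee_rot: [3.137, -0.348, 1.472]
wrist_force: [6.0, -0.5, -2.7]
gripper_width: 0.0396
grip_force: 30.0
```

Run:
```python
from pf import *
togo(pw(-.1148,0,.0968),-20)
# arc in tool axes at fixed orientation lean -20: x_t = -(press x) cos20 - ... 
s,c=np.sin(np.radians(-20)),np.cos(np.radians(-20));zp=np.array([s,-c]);xp=np.array([-c,-s])  # press x,z
f=lambda a:np.array([.15-.26*np.cos(a),.11+.26*np.sin(a)])
print([[xp.round(3).tolist()],zp.round(3).tolist()])
A=np.linspace(0,.8,17)
for a,b in zip(A,A[1:]):
    d=(f(b)-f(a))*1e3;print(round(b,3),(d@xp).round(1),(d@zp).round(1))
```

```text
shift [-1.3 -1.4 -0.5] turn [0.2 0.  0.1] t 8.75 tcp [0.5564 0.0132 0.0968] F [ 6.  -0.5 -2.7] w 0.0396 g 30.003172159194946 j [-0.32  0.46  0.56  1.97 -0.74  0.95  0.59]
[[[-0.94, 0.342]], [-0.342, -0.94]]
0.05 4.1 -12.3
0.1 3.5 -12.5
0.15 2.9 -12.7
0.2 2.3 -12.8
0.25 1.6 -12.9
0.3 1.0 -13.0
0.35 0.3 -13.0
0.4 -0.3 -13.0
0.45 -1.0 -13.0
0.5 -1.6 -12.9
0.55 -2.3 -12.8
0.6 -2.9 -12.7
0.65 -3.5 -12.5
0.7 -4.2 -12.3
0.75 -4.8 -12.1
0.8 -5.4 -11.8
```

step_arm([
  [4.1,0,-12.3,0,0,0,-0.5],
  [3.5,0,-12.5,0,0,0,-0.5],
  [2.9,0,-12.7,0,0,0,-0.5],
  [2.3,0,-12.8,0,0,0,-0.5],
  [1.6,0,-12.9,0,0,0,-0.5],
  [1,0,-13,0,0,0,-0.5],
  [0.3,0,-13,0,0,0,-0.5],
  [-0.3,0,-13,0,0,0,-0.5],
])

```text
time_s: 9.75
ee_pos: [0.5538, -0.0103, 0.197]
ee_rot: [3.137, -0.343, 1.469]
wrist_force: [6.3, -4.2, -9.3]
gripper_width: 0.0393
grip_force: 30.0
```

Run:
```python
from pf import *
a=.4;togo(pw(.15-.26*np.cos(a)-.0048,0,.11+.26*np.sin(a)-.0132),-20)
```

```text
shift [ 2.  -1.2 -0.4] turn [ 0.3  0.3 -0. ] t 9.75 tcp [ 0.5538 -0.0103  0.197 ] F [ 6.3 -4.2 -9.3] w 0.0393 g 29.996482729911804 j [-0.35  0.33  0.63  1.88 -0.6   1.12  0.46]
```

Tracking the arc well; continue.

step_arm([
  [-1,0,-13,0,0,0,-0.5],
  [-1.6,0,-12.9,0,0,0,-0.5],
  [-2.3,0,-12.8,0,0,0,-0.5],
  [-2.9,0,-12.7,0,0,0,-0.5],
  [-3.5,0,-12.5,0,0,0,-0.5],
  [-4.2,0,-12.3,0,0,0,-0.5],
  [-4.8,0,-12.1,0,0,0,-0.5],
  [-3,0,-9,0,0,0,-0.5],
])

```text
time_s: 10.75
ee_pos: [0.5475, -0.0671, 0.2786]
ee_rot: [3.138, -0.339, 1.467]
wrist_force: [9.1, -7.6, -16.1]
gripper_width: 0.0394
grip_force: 30.0
```

step_arm([
  [0,0,0,0,0,0,-0.5],
  [0,0,0,0,0,0,-0.5],
])

```text
time_s: 11.0
ee_pos: [0.5475, -0.0679, 0.2794]
ee_rot: [3.137, -0.339, 1.467]
wrist_force: [5.3, -11.1, -8.6]
gripper_width: 0.0389
grip_force: 30.0
```

Run:
```python
from pf import *
a=.79;togo(pw(.15-.26*np.cos(a)-.0048,0,.11+.26*np.sin(a)-.0132),-20)
```

```text
shift [ 3.8 -0.7 -0.9] turn [ 0.3  0.6 -0.2] t 11.0 tcp [ 0.5475 -0.0679  0.2794] F [  5.3 -11.1  -8.6] w 0.0389 g 30.004617869853973 j [-0.3   0.27  0.68  1.76 -0.52  1.31  0.44]
```

step_arm([
  [0,0,0,0,0,0,0.5],
  [0,0,0,0,0,0,0.8],
  [0,0,0,0,0,0,0.8],
  [0,0,-10,0,0,0,0.8],
  [0,0,-45,0,0,0,0.8],
  [20,0,-40,0,0,0,0.8],
  [55,0,0,0,0,0,0.8],
  [55,0,0,0,0,0,0.8],
])

```text
time_s: 12.0
ee_pos: [0.5556, 0.0278, 0.4171]
ee_rot: [3.139, -0.35, 1.47]
wrist_force: [0.1, 0.7, -0.1]
gripper_width: 0.0784
grip_force: 0.0
```

step_arm([
  [50,0,0,0,0,0,0.8],
  [0,0,0,0,-10.5,0,0.8],
  [0,0,0,0,-10.5,0,0.8],
  [0,0,0,0,-10.5,0,0.8],
  [0,0,0,0,-10.5,0,0.8],
  [0,0,0,0,-10,0,0.8],
  [0,0,0,0,0,0,0.8],
])

```text
time_s: 12.88
ee_pos: [0.5598, 0.0789, 0.4298]
ee_rot: [-3.137, 0.559, 1.481]
wrist_force: [-0.1, -0.2, 0.2]
gripper_width: 0.0786
grip_force: 0.0
```

Run:
```python
from pf import *
togo(pw(-.0695,0,.179),32)
c=get_calibration("wrist");im=capture("wrist");cv2.imwrite("pics/w3.png",im)
import pickle;pickle.dump(c,open("w3.pkl","wb"))
```

```text
shift [ 37.6   1.8 272.2] turn [0.1 0.  0.5] t 12.88 tcp [0.5598 0.0789 0.4298] F [-0.1 -0.2  0.2] w 0.0786 g 0.0 j [-0.89  0.33  0.56  1.4   0.34  1.7  -0.42]
```

View pics/w3.png

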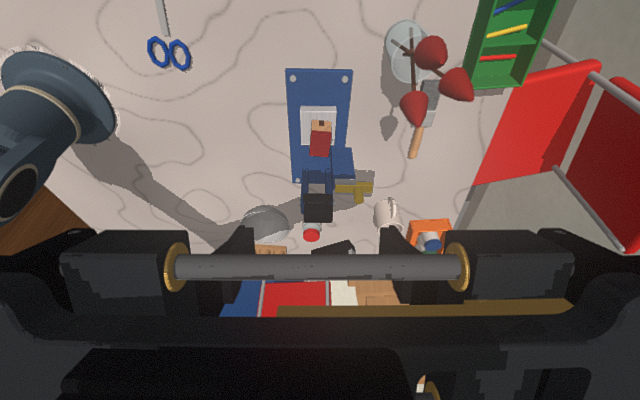

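The wrist view shows the arm fully up and the house's red roof at about (320,141), clear to reach from the handle end.

Run:
```python
from pf import *
import pickle;c=pickle.load(open("w3.pkl","rb"));im=cv2.imread("pics/w3.png")
m=mask(im,(0,120,50),(6,255,255),(295,100,345,175))|mask(im,(172,120,50),(180,255,255),(295,100,345,175))
k=big(m);b=cv2.boxPoints(cv2.minAreaRect(k));print(cv2.contourArea(k),b.round(1).tolist())
for q in b:
    p=onz(c,*q,.085);print((R.T@(p[:2]-t)).round(4))
h=im[105:165,290:350];cv2.imwrite("pics/w3c.png",cv2.resize(h,None,fx=9,fy=9,interpolation=cv2.INTER_CUBIC))
# reference: base corner by wrist cam
for q in((286,69.5),(352.5,68.5)):
    p=onz(c,*q,.012);print("basecorner",(R.T@(p[:2]-t)).round(4))
p=onz(ct,186,249,.06);print("blue house",p)
```

```text
454.5 [[308.79998779296875, 155.0], [311.29998779296875, 129.5], [331.0, 131.5], [328.3999938964844, 156.89999389648438]]
[ 0.0281 -0.0165]
[-0.0339 -0.011 ]
[-0.0298  0.0269]
[0.0328 0.0245]
basecorner [-0.1177 -0.0596]
basecorner [-0.1209  0.0656]
blue house [0.48464345 0.32914504 0.06      ]
```

View pics/w3c.png

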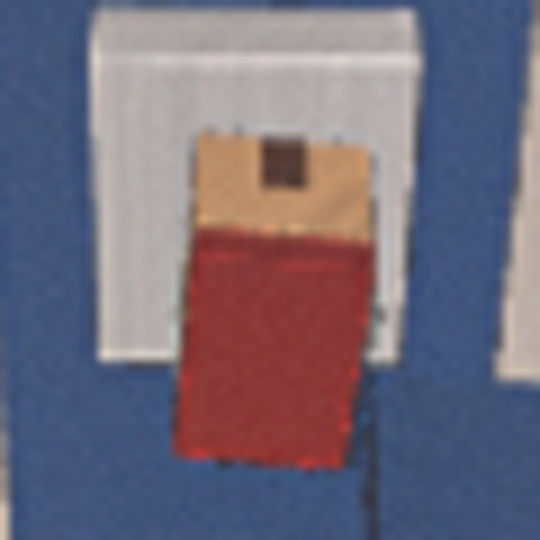

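step_arm([
  [8,1,45,2.5,0,4.3,0.8],
  [8,1,45,0,0,0,0.8],
  [8,0,45,0,0,0,0.8],
  [8,0,45,0,0,0,0.8],
  [0,0,40,0,0,0,0.8],
  [0,0,0,0,0,0,0.8],
])

```text
time_s: 13.68
ee_pos: [0.5457, -0.0186, 0.229]
ee_rot: [3.139, 0.558, 1.375]
wrist_force: [-0.3, 0.4, 0.8]
gripper_width: 0.0786
grip_force: 0.0
```

```bash
sed -i 's/def togo(p,lean=0):/def togo(p,lean=0,dy=0):/; s/Q.from_euler("z",yaw)/Q.from_euler("z",yaw+np.radians(dy))/' pf.py
python3 - <<'E'
from pf import *
togo(pw(.003+.010,.003-.0008,.052),32,-4.5)
c=get_calibration("wrist");im=capture("wrist");cv2.imwrite("pics/w4.png",im)
m=mask(im,(0,120,50),(6,255,255),(200,50,440,230))|mask(im,(172,120,50),(180,255,255),(200,50,440,230))
k=big(m);b=cv2.boxPoints(cv2.minAreaRect(k));print(cv2.contourArea(k),b.round(1).tolist())
for q in b:
    p=onz(c,*q,.085);print((R.T@(p[:2]-t)).round(4))
E
```

```text
shift [ 13.   16.8 200.6] turn [-0.4 -0.  -0.8] t 13.68 tcp [ 0.5457 -0.0186  0.229 ] F [-0.3  0.4  0.8] w 0.0786 g 0.0 j [-0.77  0.41  0.59  1.77  0.31  1.26 -0.52]
1100.5 [[316.0, 155.0], [348.0, 155.0], [348.0, 192.0], [316.0, 192.0]]
[-0.0341 -0.0103]
[-0.0305  0.0272]
[0.0324 0.0265]
[ 0.0283 -0.0162]
```

View pics/w4.png

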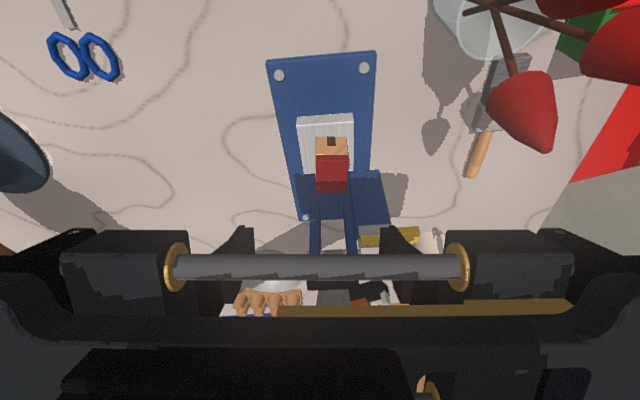

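The closer wrist view shows the roof square with the tool at (316–348,155–192), the way between the fingers clear and the flowers well to the right.

Run:
```python
from pf import *
c=get_calibration("wrist")
for q in((266,61),(376,51)):
    p=onz(c,*q,.012);print("basecorner",(R.T@(p[:2]-t)).round(4))
p=onz(c,325.5,116,.035);print("bed front mid (exp x -.0425,y0)",(R.T@(p[:2]-t)).round(4))
for q in((316,137.5),(348,137.5)):
    p=onz(c,*q,.035);print("house front bottom",(R.T@(p[:2]-t)).round(4))
togo(pw(.002+.010,.005-.0008,.052),32,-5)
```

```text
basecorner [-0.1204 -0.0581]
basecorner [-0.1199  0.0681]
bed front mid (exp x -.0425,y0) [-0.0561  0.0059]
house front bottom [-0.0253 -0.0089]
house front bottom [-0.0213  0.0335]
shift [ 12.3  16.5 202.3] turn [ 0.1 -0.1 -0.3] t 13.72 tcp [ 0.5475 -0.0167  0.2302] F [1.1 0.1 0.9] w 0.0786 g 0.0 j [-0.77  0.41  0.59  1.77  0.31  1.27 -0.52]
```

step_arm([
  [6,8,40,0,0,0,0.8],
  [6,7,40,0,0,0,0.8],
  [0,0,40,0,0,0,0.8],
  [0,0,30,0,0,0,0.8],
  [0,0,20,0,0,0,0.8],
  [0,0,0,0,0,0,0.8],
  [0,0,0,0,0,0,0.8],
])

```text
time_s: 14.6
ee_pos: [0.5502, -0.0947, 0.0798]
ee_rot: [3.133, 0.556, 1.381]
wrist_force: [0.0, -0.4, 0.1]
gripper_width: 0.0786
grip_force: 0.0
```

Run:
```python
from pf import *
togo(pw(.013,.0027,.052),32,-5)
```

```text
shift [-3.5 -1.8 34.9] turn [ 0.4 -0.1 -0.1] t 14.6 tcp [ 0.5502 -0.0947  0.0798] F [ 0.  -0.4  0.1] w 0.0786 g 0.0 j [-0.63  0.59  0.57  1.92  0.29  0.9  -0.5 ]
```

step_arm([
  [-3,-1,20,0,0,0,0.8],
  [0,0,14,0,0,0,0.8],
  [0,0,0,0,0,0,0.8],
  [0,0,0,0,0,0,0],
])

```text
time_s: 15.1
ee_pos: [0.5441, -0.1151, 0.0513]
ee_rot: [3.137, 0.558, 1.383]
wrist_force: [-0.1, -0.3, -0.2]
gripper_width: 0.0737
grip_force: 0.0
```

step_arm([
  [0,0,0,0,0,0,-0.3],
  [0,0,0,0,0,0,-0.5],
  [0,0,0,0,0,0,-0.5],
  [0,0,0,0,0,0,-0.5],
  [0,0,0,0,0,0,-0.5],
  [0,0,0,0,0,0,-0.5],
], force=25)

```text
time_s: 15.85
ee_pos: [0.5436, -0.1156, 0.051]
ee_rot: [3.137, 0.558, 1.383]
wrist_force: [0.3, 1.2, 1.3]
gripper_width: 0.0401
grip_force: 25.0
```

Run:
```python
from pf import *
togo(pw(.013,.0027,.052),32,-5)
```

```text
shift [-0.2  1.  -1. ] turn [ 0.2 -0.  -0. ] t 15.85 tcp [ 0.5436 -0.1156  0.051 ] F [0.3 1.2 1.3] w 0.0401 g 25.000161286443472 j [-0.59  0.63  0.57  1.96  0.3   0.82 -0.5 ]
```

step_arm([
  [-4,0,-8,0,0,0,-0.5],
  [0,0,-15,0,0,0,-0.5],
  [0,0,-25,0,0,0,-0.5],
  [0,0,-35,0,0,0,-0.5],
  [0,0,-40,0,0,0,-0.5],
  [5,0,-40,0,0,0,-0.5],
  [5,0,-40,0,0,0,-0.5],
  [5,0,-40,0,0,0,-0.5],
])

```text
time_s: 16.85
ee_pos: [0.568, 0.0214, 0.253]
ee_rot: [3.137, 0.557, 1.383]
wrist_force: [0.0, 0.1, -0.8]
gripper_width: 0.0401
grip_force: 25.0
```

step_arm([
  [0,0,-35,0,0,0,-0.5],
  [0,0,-20,0,0,0,-0.5],
  [0,0,0,0,0,0,-0.5],
])

```text
time_s: 17.23
ee_pos: [0.5741, 0.0502, 0.2993]
ee_rot: [3.135, 0.556, 1.383]
wrist_force: [0.3, -0.2, -1.0]
gripper_width: 0.0395
grip_force: 25.0
```

Run:
```python
from pf import *
o=get_obs();Rm=Q.from_euler("xyz",o["ee_rot"]);print("hold",o["gripper_width"],o["grip_force"],o["ee_pos"])
print("worldz in tool",Rm.inv().apply([0,0,1]).round(3))
tgt=np.array([.606,.333,.30]);togo(tgt,32,-5)
```

```text
hold 0.039537693113034775 25.000014047836885 [0.57405231 0.05016031 0.29925423]
worldz in tool [-0.528  0.006 -0.85 ]
shift [ 240.7  -20.3 -150.5] turn [ 0.4 -0.2  0. ] t 17.23 tcp [0.5741 0.0502 0.2993] F [ 0.3 -0.2 -1. ] w 0.0395 g 25.000014047836885 j [-0.83  0.42  0.57  1.58  0.28  1.46 -0.52]
```

step_arm([
  [35,-3,-22,0,0,0,-0.5],
  [42,-3.5,-26,0,0,0,-0.5],
  [42,-3.5,-26,-5.15,0,-8.3,-0.5],
  [42,-1.5,-26,-5.15,0,-8.3,-0.5],
  [42,0,-26,-5.15,0,-8.3,-0.5],
  [30,0,-19,-5.15,0,-8.3,-0.5],
  [0,0,0,0,0,0,-0.5],
])

```text
time_s: 18.1
ee_pos: [0.5665, 0.3236, 0.2958]
ee_rot: [-3.139, 0.557, 2.075]
wrist_force: [0.5, -0.1, -1.3]
gripper_width: 0.0395
grip_force: 25.0
```

Run:
```python
from pf import *
togo(np.array([.612,.3245,.060]),32,34);togo(np.array([.612,.3245,.028]),32,34)
```

```text
shift [106.7  40.8 211.2] turn [ 0.2 -0.1  0.6] t 18.1 tcp [0.5665 0.3236 0.2958] F [ 0.5 -0.1 -1.3] w 0.0395 g 24.99954253435135 j [-1.1   0.46  0.37  1.49  0.38  1.39 -0.35]
shift [123.6  40.8 238.3] turn [ 0.2 -0.1  0.6] t 18.1 tcp [0.5665 0.3236 0.2958] F [ 0.5 -0.1 -1.3] w 0.0395 g 24.99954253435135 j [-1.1   0.46  0.37  1.49  0.38  1.39 -0.35]
```

Move above, then straight down (world down in tool = +0.53x, +0.85z).

step_arm([
  [0,41,0,0,0,0.6,-0.5],
  [22,0,42,0,0,0,-0.5],
  [22,0,42,0,0,0,-0.5],
  [22,0,42,0,0,0,-0.5],
  [22,0,42,0,0,0,-0.5],
  [16,0,35,0,0,0,-0.5],
  [0,0,0,0,0,0,-0.5],
  [0,0,0,0,0,0,-0.5],
])

```text
time_s: 19.1
ee_pos: [0.6176, 0.3224, 0.0716]
ee_rot: [3.132, 0.56, 2.051]
wrist_force: [-0.4, -0.1, -0.3]
gripper_width: 0.0396
grip_force: 25.0
```

Run:
```python
from pf import *
togo(np.array([.612,.3245,.0285]),32,34)
S=capture("side");cv2.imwrite("pics/s5.png",cv2.resize(S[120:230,170:330],None,fx=5,fy=5,interpolation=cv2.INTER_CUBIC))
```

```text
shift [26.7 -4.3 34.1] turn [ 0.2  0.1 -0.6] t 19.1 tcp [0.6176 0.3224 0.0716] F [-0.4 -0.1 -0.3] w 0.0396 g 24.99980000196956 j [-1.02  0.73  0.36  1.59  0.36  1.03 -0.47]
```

View pics/s5.png

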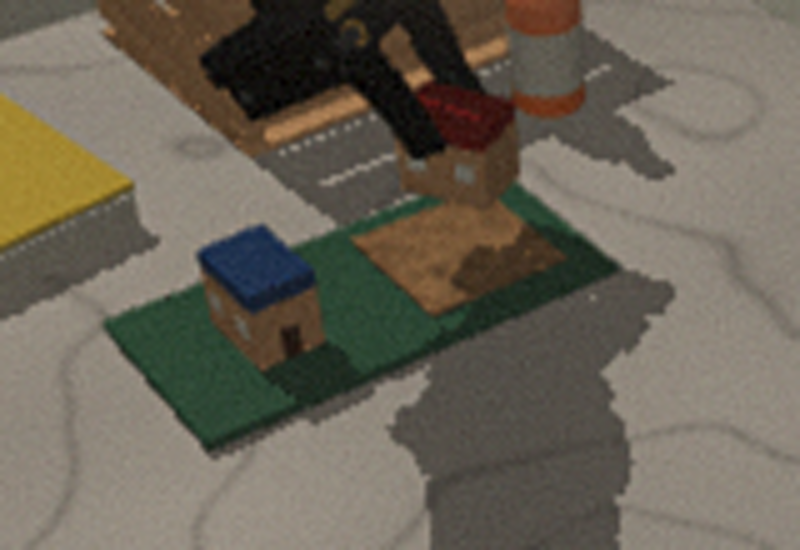

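The side view shows the house held level above the cork pad, well away from the blue-roofed house.

step_arm([
  [12,-4,14,0,0,0,-0.5],
  [10,0,12,0,0,0,-0.5],
  [0,0,0,0,0,0,-0.5],
  [0,0,0,0,0,0,-0.5],
])

```text
time_s: 19.65
ee_pos: [0.6108, 0.3255, 0.0363]
ee_rot: [3.134, 0.56, 2.054]
wrist_force: [-0.1, -0.6, 0.3]
gripper_width: 0.0398
grip_force: 25.0
```

Run:
```python
from pf import *
togo(np.array([.612,.3245,.0285]),32,34)
```

```text
shift [2.9 0.5 7.3] turn [ 0.1  0.1 -0.5] t 19.65 tcp [0.6108 0.3255 0.0363] F [-0.1 -0.6  0.3] w 0.0398 g 24.99982470762916 j [-1.03  0.77  0.35  1.61  0.36  0.98 -0.5 ]
```

step_arm([
  [1.5,0,3.4,0,0,0,-0.5],
  [0.8,0,1.7,0,0,0,-0.5],
  [0,0,0,0,0,0,-0.5],
  [0,0,0,0,0,0,-0.5],
])

```text
time_s: 20.15
ee_pos: [0.6112, 0.3248, 0.0309]
ee_rot: [3.134, 0.56, 2.054]
wrist_force: [0.4, 0.2, -1.2]
gripper_width: 0.0395
grip_force: 25.0
```

step_arm([
  [0.5,0,0.9,0,0,0,-0.5],
  [0.5,0,0.9,0,0,0,-0.5],
  [0,0,0,0,0,0,-0.5],
])

```text
time_s: 20.52
ee_pos: [0.6111, 0.3247, 0.0286]
ee_rot: [3.134, 0.56, 2.054]
wrist_force: [0.2, 0.1, -0.7]
gripper_width: 0.0398
grip_force: 25.0
```

step_arm([
  [0.5,0,0.9,0,0,0,-0.5],
  [0,0,0,0,0,0,-0.5],
])

```text
time_s: 20.78
ee_pos: [0.6113, 0.3247, 0.0281]
ee_rot: [3.134, 0.56, 2.054]
wrist_force: [-1.8, -0.9, 2.7]
gripper_width: 0.0401
grip_force: 25.0
```

step_arm([
  [0.5,0,0.9,0,0,0,-0.5],
  [0,0,0,0,0,0,-0.5],
])

```text
time_s: 21.02
ee_pos: [0.6113, 0.3247, 0.0281]
ee_rot: [3.134, 0.56, 2.053]
wrist_force: [-3.4, -0.4, 7.3]
gripper_width: 0.0399
grip_force: 25.0
```

step_arm([
  [0,0,0,0,0,0,0.2],
  [0,0,0,0,0,0,0.4],
  [0,0,0,0,0,0,0.5],
  [0,0,0,0,0,0,0.5],
  [0,0,-15,0,0,0,0.5],
  [0,0,-40,0,0,0,0.5],
  [0,0,-50,0,0,0,0.5],
  [0,0,-50,0,0,0,0.5],
])

```text
time_s: 22.02
ee_pos: [0.5713, 0.3983, 0.1602]
ee_rot: [3.133, 0.559, 2.054]
wrist_force: [0.2, 1.3, -0.3]
gripper_width: 0.0653
grip_force: 0.0
```

step_arm([
  [0,0,-40,0,0,0,0.5],
  [0,0,0,0,0,0,0.5],
  [0,0,0,0,0,0,0.5],
])

```text
time_s: 22.4
ee_pos: [0.5616, 0.4151, 0.1916]
ee_rot: [3.135, 0.56, 2.054]
wrist_force: [0.6, -0.1, -0.4]
gripper_width: 0.0648
grip_force: 0.0
```

Run:
```python
from pf import *
T=capture("top")
a=cv2.resize(T[150:290,140:300],None,fx=3,fy=3);b=cv2.resize(T[170:290,320:500],None,fx=2,fy=2)
out=np.zeros((420,480+360,3),np.uint8)[:, :800];out[:420,:480]=a;out[:240,480:800]=b[:, :320];cv2.imwrite("pics/t9.png",out)
m=mask(T,(0,120,40),(6,255,255),(140,150,240,290))|mask(T,(172,120,40),(180,255,255),(140,150,240,290))
r=cv2.minAreaRect(big(m));print(r,onz(ct,*r[0],.062),"cork .607 .3335")
```

```text
((188.4000244140625, 194.30001831054688), (18.782970428466797, 26.385601043701172), 63.43495178222656) [0.60421527 0.33058765 0.062     ] cork .607 .3335
```

View pics/t9.png

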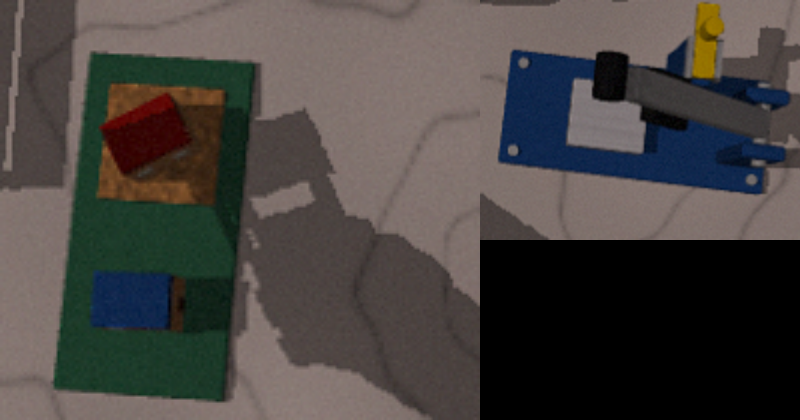

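The red house stands upright on the pad at about 4 mm from its centre (188,194). The press arm is up, the catch is off and the gripper is clear, so I am handing in.

```bash
python3 -c "
from cell import *
print(job_done())"
```

```text
the job is handed in; nothing more can be done
None
```

I handed the job in at about 22 s. The red-roofed house is released and upright on the cork pad, about 4 mm from its centre, with the press open and the catch off. The blue-roofed house is still in place; I kept clear of the flower glass but didn't re-check it at the end, and no verdict came back.

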